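# Fit deep-tray tooling to a bench tray sealer and pin it

## Robot

A 6-joint arm with a two-finger parallel gripper is mounted at the origin on the work surface. World frame = base frame: x ahead of the robot, y to its left, z up, the work surface at z = 0. Lengths are in mm, angles in degrees, forces in N, time in s.
With the tool pointing down it reaches from about 350 to 850 mm from the base axis. Payload 8.1 kg.
Tool frame: the origin (TCP) lies on the centre line of the jaws, within the pads' length; the fingertips stand 19 mm ahead of it and the grasp point (between the pads) is the TCP; z points along the fingers, y is the direction in which the jaws open and shut (so a half turn about z gives the same grasp; the last joint's range is limited). The gripper opens to 85 mm and grips with 20 to 120 N. Pads are 22 mm wide; open, the fingers measure 114 mm over their backs; the gripper's body (76 mm by 85 mm) begins 54 mm behind the grasp point. The pads swing forward as they close: fully open they stand 13 mm farther back than shut.
Start: joints at [72.17, 7.471, 85.268, -0, 87.261, -4.893], TCP at [134.309, 584.779, 250.292] pointing down, gripper open.
Joint ranges: [-169.43, 169.43], [-51.17, 129.36], [1.28, 143.12], [-76.62, 256.62], [0, 156.53], [-152.29, 152.29]. Speed limits (degrees/s): [136.94, 136.94, 159.86, 180, 180, 180].

## Interface

Orientations are given as [roll, pitch, yaw] about the fixed x, y, z axes, in that order (R = Rz(yaw) Ry(pitch) Rx(roll)).
In Python, from bench import r, viewer gives the robot as it stands.
- The arm moves only by the tool carry_out, never from a script. Its argument "commands" is a list that holds one entry, the list of rows, each a list of 7 numbers: the finger opening in mm, from 0 to 85.4, then the shift along the tool's x, y, z in mm, then the turn, a rotation vector about the tool's x, y, z in degrees. A call has 1 to 5 rows; each row is the pose to reach, as a shift and turn from the pose commanded when the call began, along the tool's axes at that moment; what a row does not reach only later rows make up. A row lasts 1/8 s, in which the tool goes at most 62.5 mm and 10.7 degrees, less where a joint would pass 70% of its speed; a pose out of reach is approached as far as the arm can. A call with a gripper value outside its range is refused whole. The fingers move at their own pace and stop on an object; "grip_force" is the grip in N (left out, the last holds). Time passes only in rows, so rows that repeat a pose let the fingers close. It gives the time, the measured TCP pose, the force and the opening at its end, in the units of the state.
- r.sense(): the state, without advancing time (a new reading comes with each control period).
- viewer.snapshot(name): name is "scene" or "top"; returns the picture (384x512x3 uint8, red, green, blue); there is no depth.
- viewer.calibration(name): a dict with "camera_matrix" (3x3 intrinsics, pixels), "k1" (the pictures are not rectified: a ray, as slopes to the right and down, at radius r is drawn at 1 + k1 r^2 times it, then the intrinsics apply), "rvec" (rotation vector, rad) and "tvec" (3), from world to camera coordinates, as OpenCV has them. Camera axes: x right, y down, z forward; pixel columns grow to the right and rows downward; lengths in mm; the calibration is good to about 2 mm. A picture is of the moment at which its call begins. calibration takes no time and is no camera call.
- r.hand_in(): hands the job in, once; it reports no verdict.
The state is a dict: "time": time; "joint_pos": joint angles; "qd": joint speeds; "joint_efforts": joint torques, N m; "tool_pos": TCP position; "tcp_rot": TCP orientation; "ft_force": force on the tool from outside, world axes, zero at the start; "wrist_torque": the same for the moment, N m; "finger_gap": finger opening in mm.
Only numpy, scipy, OpenCV 4.12 (cv2) and the standard library are available. Lean on these libraries where they do the work, as an engineer would, in place of code of your own. Each camera call takes 0.05 s, during which the arm holds its last target. There are 200 camera calls.

## Task

Set the tray sealer up for deep trays: slide the empty carriage out from the sealing head to its loading station, then lower every blue riser frame on the bench over the carriage's two posts and the orange mould plate on top of them, all flush. Then push both red-knobbed lock pins fully home down through the stack into the carriage, and after that slide the carriage back to its sealing station by the head, still pinned together. Do not disturb the bowls, jar, mill and trays around it.

Things in the scene. Friction and masses are not known exactly. Their poses are not given: they have to be found in the camera images.
- carriage (a joint): carriage slide on its rails, m: 0 at the sealing station (beside the head), 0.180 at the loading station, growing along the carriage's own -y. A detent draws it to the nearer station (to within 4 mm) and holds it there, yielding about 1 mm per 0.35 N; it takes up to 10 N (a quarter of the way along), plus 1 N friction and 40 N per m/s drag, to move it over.
- carriage_deck (a point): centre of the deck's upper face, 60 mm above the bench (aluminium, 130 x 170 x 14 mm); axes x and y of the carriage, z up. Two fixed upright locating posts, 8 mm across, 50 mm tall plus a 7 mm tapered tip, stand on it at (+49,+69) and (-49,-69) mm. Below the deck are 30 mm of free room.
- carriage_handle (a point): middle of the carriage's handle: an upright black knob 22 mm across, from 88 to 130 mm above the bench (this point at 112), on a thin stem at (0,-115) mm from the deck's centre. Can be pinched from above in any direction.
- bore_a (a point): mouth, in the deck's upper face, of the lock-pin bore at (+49,-69) mm of the deck: 10.5 mm wide, through the 14 mm deck.
- bore_b (a point): mouth, in the deck's upper face, of the lock-pin bore at (-49,+69) mm of the deck: 10.5 mm wide, through the 14 mm deck.
- riser1: blue riser frame, 220 g (2 or 3, alike; None if absent): 120 (own x) x 160 (own y) x 12 mm, two windows 92 x 45 mm centred at y = +-31.5; grip the 18 mm wide web between them, along own x, fingers in the windows. Holes at (49,69), (-49,-69): 9.2 mm, for the posts; at (49,-69), (-49,69): 10.5 mm, for the pins. Fits either way round. Origin: centre of underside, z up.
- riser2: blue riser frame, 220 g (2 or 3, alike; None if absent): 120 (own x) x 160 (own y) x 12 mm, two windows 92 x 45 mm centred at y = +-31.5; grip the 18 mm wide web between them, along own x, fingers in the windows. Holes at (49,69), (-49,-69): 9.2 mm, for the posts; at (49,-69), (-49,69): 10.5 mm, for the pins. Fits either way round. Origin: centre of underside, z up.
- riser3: blue riser frame, 220 g (2 or 3, alike; None if absent): 120 (own x) x 160 (own y) x 12 mm, two windows 92 x 45 mm centred at y = +-31.5; grip the 18 mm wide web between them, along own x, fingers in the windows. Holes at (49,69), (-49,-69): 9.2 mm, for the posts; at (49,-69), (-49,69): 10.5 mm, for the pins. Fits either way round. Origin: centre of underside, z up.
- mould: mould plate, orange with black gaskets round its windows, 350 g: 120 (own x) x 160 (own y) x 12 mm, two windows 92 x 45 mm centred at y = +-31.5; grip the 18 mm wide web between them, along own x, fingers in the windows. Holes at (49,69), (-49,-69): 9.2 mm, for the posts; at (49,-69), (-49,69): 10.5 mm, for the pins. Fits either way round. Origin: centre of underside, z up.
- pin1: lock pin, 70 g: red knob 24 mm across, 32 mm tall (z 0 to 32) over an 8 mm steel shank 64 mm long (z 0 to -64), last 7 mm tapered. Stands in the caddy, knob up. Origin: centre of the shoulder, the knob's underside; z up. Either pin suits either bore; fully home, its shoulder lies on the mould plate.
- pin2: lock pin, 70 g: red knob 24 mm across, 32 mm tall (z 0 to 32) over an 8 mm steel shank 64 mm long (z 0 to -64), last 7 mm tapered. Stands in the caddy, knob up. Origin: centre of the shoulder, the knob's underside; z up. Either pin suits either bore; fully home, its shoulder lies on the mould plate.
- pin1_tip (a point): tip of lock pin 1's shank, 64 mm below its shoulder.
- pin2_tip (a point): tip of lock pin 2's shank, 64 mm below its shoulder.
- caddy: fixed black pin caddy, block 100 (own x) x 46 x 70 mm; its two 10.5 mm holes at x = -26 and +26 mm hold the lock pins, whose shoulders rest on its top, 70 mm above the bench. Origin: centre of its underside.
- sealer: the tray sealer, fixed: grey base 150 (own x) x 400 (own y) mm with rails along y, end block 40 mm high at -y; at +y a plinth 70 mm high (y +192 to +277 mm) and over it the sealing head, swung up, 140 mm wide, leaning away to +y, 80 to 270 mm above the bench at y +230 to +390 mm. Origin: centre of the base, on the bench.
- onion_bowl: glass bowl of spring onion, 96 mm across, 45 mm tall. A bystander, loose: leave it alone. Origin: centre of its underside.
- tomato_bowl: glass bowl of diced tomato, 90 mm across, 42 mm tall. A bystander, loose: leave it alone. Origin: centre of its underside.
- olive_bowl: glass bowl of olive rings, 90 mm across, 42 mm tall. A bystander, loose: leave it alone. Origin: centre of its underside.
- olive_jar: jar with steel cap, 68 mm across, 110 mm tall. A bystander, loose: leave it alone. Origin: centre of its underside.
- pepper_mill: dark wooden pepper mill, 54 mm across, 140 mm tall. A bystander, loose: leave it alone. Origin: centre of its underside.
- tray_stack: pile of black plastic trays, 100 x 52 x 54 mm. A bystander, loose: leave it alone. Origin: centre of its underside.
There are look-alikes about, which are no part of the job. What is shaped like the riser2 but green or pink is not meant.

How it is judged (in metres and radians):
On the way, in this order (a step that is already met when the one before it is completed fails the run):
1. the carriage is at the loading station (value of joint carriage above 0.173 m), for 0.2 s.
2. every riser frame and the mould plate lie flush over the posts of the carriage at the loading station, the mould plate on top (value of joint carriage above 0.173 m and horizontal distance between each of riser1, riser2, riser3, mould and carriage_deck below 0.003 m and angle between each of riser1, riser2, riser3, mould's own z axis and vertical below 0.03 rad and angle between the x axis of each of riser1, riser2, riser3, mould and the x axis of carriage_deck, either way round below 0.04 rad and (z of riser1 in the frame of carriage_deck between -0.0025 and 0.0025 m or z of riser1 in the frame of carriage_deck between 0.0095 and 0.0145 m or z of riser1 in the frame of carriage_deck between 0.0215 and 0.0265 m) and (z of riser2 in the frame of carriage_deck between -0.0025 and 0.0025 m or z of riser2 in the frame of carriage_deck between 0.0095 and 0.0145 m or z of riser2 in the frame of carriage_deck between 0.0215 and 0.0265 m) and (z of riser3 in the frame of carriage_deck between -0.0025 and 0.0025 m or z of riser3 in the frame of carriage_deck between 0.0095 and 0.0145 m or z of riser3 in the frame of carriage_deck between 0.0215 and 0.0265 m) and (z of mould in the frame of carriage_deck between 0.0215 and 0.0265 m or z of mould in the frame of carriage_deck between 0.0335 and 0.0385 m) and z of mould in the frame of riser1 above 0.009 m and z of mould in the frame of riser2 above 0.009 m and z of mould in the frame of riser3 above 0.009 m), for 0.3 s.
3. both lock pins are fully home through the stack, at the loading station (all of step 2 and (horizontal distance between pin1_tip and bore_a below 0.004 m or horizontal distance between pin1_tip and bore_b below 0.004 m) and angle between each of pin1, pin2's own z axis and vertical below 0.06 rad and z of pin1 in the frame of mould between 0.0095 and 0.0145 m and (horizontal distance between pin2_tip and bore_a below 0.004 m or horizontal distance between pin2_tip and bore_b below 0.004 m) and z of pin2 in the frame of mould between 0.0095 and 0.0145 m), for 0.3 s.
4. the carriage is back at the sealing station (value of joint carriage below 0.007 m), for 0.2 s.
At the end, for the whole second after the job is handed in: Carriage within 7 mm of the sealing station; all risers and, on top, the mould lie flat over its posts (3 mm off-centre, 2.5 mm in height, 0.04 rad turn, 0.03 rad tilt); both pins upright (0.06 rad) in the bores (4 mm), shoulders within 2.5 mm of the mould's top; all at rest (value of joint carriage below 0.007 m and horizontal distance between each of riser1, riser2, riser3, mould and carriage_deck below 0.003 m and angle between each of riser1, riser2, riser3, mould's own z axis and vertical below 0.03 rad and angle between the x axis of each of riser1, riser2, riser3, mould and the x axis of carriage_deck, either way round below 0.04 rad and (z of riser1 in the frame of carriage_deck between -0.0025 and 0.0025 m or z of riser1 in the frame of carriage_deck between 0.0095 and 0.0145 m or z of riser1 in the frame of carriage_deck between 0.0215 and 0.0265 m) and (z of riser2 in the frame of carriage_deck between -0.0025 and 0.0025 m or z of riser2 in the frame of carriage_deck between 0.0095 and 0.0145 m or z of riser2 in the frame of carriage_deck between 0.0215 and 0.0265 m) and (z of riser3 in the frame of carriage_deck between -0.0025 and 0.0025 m or z of riser3 in the frame of carriage_deck between 0.0095 and 0.0145 m or z of riser3 in the frame of carriage_deck between 0.0215 and 0.0265 m) and (z of mould in the frame of carriage_deck between 0.0215 and 0.0265 m or z of mould in the frame of carriage_deck between 0.0335 and 0.0385 m) and z of mould in the frame of riser1 above 0.009 m and z of mould in the frame of riser2 above 0.009 m and z of mould in the frame of riser3 above 0.009 m and (horizontal distance between pin1_tip and bore_a below 0.004 m or horizontal distance between pin1_tip and bore_b below 0.004 m) and angle between each of pin1, pin2's own z axis and vertical below 0.06 rad and z of pin1 in the frame of mould between 0.0095 and 0.0145 m and (horizontal distance between pin2_tip and bore_a below 0.004 m or horizontal distance between pin2_tip and bore_b below 0.004 m) and z of pin2 in the frame of mould between 0.0095 and 0.0145 m and linear speed of each of riser1, riser2, riser3, mould, pin1, pin2 below 0.02 m/s); the robot touches nothing.
It fails at once if a bystander (bowl, jar, mill, tray pile) is shifted by more than 5 cm or tipped over (distance of any of onion_bowl, tomato_bowl, olive_bowl, olive_jar, pepper_mill, tray_stack from where it was at the start of the episode above 0.05 m or angle between any of onion_bowl, tomato_bowl, olive_bowl, olive_jar, pepper_mill, tray_stack's own z axis and vertical above 0.5 rad).
Of riser1, riser2, riser3 only 2 to 3 are there at a start; the rules pass over those that are not, and their reading is None.
At some moment in a run one of riser1, riser2, riser3, mould may be knocked a few centimetres aside while the robot is not near it.
It also fails if it takes over 210 s, if anything falls off the work surface, if the arm or the gripper's body presses on something with over 40 N, if the wrist force passes 120 N, or if a joint passes its speed limit or range.

## Working session

There is one attempt and no reset: what is moved stays moved. The work goes in short steps, Python scripts to look and compute and a tool call to move; the robot and the scene stay as the last step left them, time stands still between calls to the robot, and variables do not carry over. Pictures are saved under pics/ and viewed, about 12 in all and at most 16, crops included, and the job is handed in when it is done.

Besides the shell and the picture viewer there is one more tool, called after ">>>" as a command line: name --argument value ..., lists and objects as JSON in quotes. carry_out: Moves the arm, as the interface text tells. Its arguments: {"type":"object","properties":{"commands":{"type":"array","items":{"type":"array","items":{"type":"array","items":{"type":"number"}}}},"grip_force":{"type":"number"}},"required":["commands"]}

```bash
ls; mkdir -p pics
python3 - <<'E'
from bench import r, viewer
import cv2
s=r.sense(); print(s)
for n in("scene","top"):
    im=viewer.snapshot(n); cv2.imwrite(f"pics/{n}0.png",cv2.resize(im[:,:,::-1],(800,600),interpolation=cv2.INTER_CUBIC)); cv2.imwrite(f"pics/raw_{n}0.png",im[:,:,::-1])
    print(viewer.calibration(n))
E
```

```text
pics
{'time': 0.0, 'joint_pos': array([ 7.21683138e+01,  7.51599574e+00,  8.53294355e+01,  8.87944531e-04,
        8.72599055e+01, -4.89499718e+00]), 'qd': array([-0.12487172,  0.03237752,  0.04492029,  0.04181963, -0.00581405,
       -0.06634229]), 'joint_efforts': array([ 1.00180965e-03, -5.69386375e+01, -5.00559747e+01, -3.41480290e-04,
        1.45192680e-02,  4.53085931e-05]), 'tool_pos': array([134.16187623, 584.28926439, 249.23363064]), 'tcp_rot': array([-1.79895123e+02, -9.87198894e-03,  1.67063259e+02]), 'ft_force': array([ 0.33164798,  0.12979289, -0.35419693]), 'wrist_torque': array([ 0.03958203, -0.02357004, -0.01879542]), 'finger_gap': 85.85127676613895}
{'camera_matrix': array([[349.52531098,   0.        , 251.38527101],
       [  0.        , 349.52531098, 192.92951447],
       [  0.        ,   0.        ,   1.        ]]), 'k1': -0.08913606630378797, 'rvec': array([ 2.06420355,  1.09187616, -0.49029443]), 'tvec': array([-315.94741673, -162.54943024, 1568.82907974])}
{'camera_matrix': array([[443.26118837,   0.        , 258.46037776],
       [  0.        , 443.26118837, 188.17853191],
       [  0.        ,   0.        ,   1.        ]]), 'k1': -0.1617052371330973, 'rvec': array([ 2.11979721, -2.16203277,  0.14168287]), 'tvec': array([  70.8601964 ,  483.29036602, 1294.09306211])}
```

View pics/top0.png

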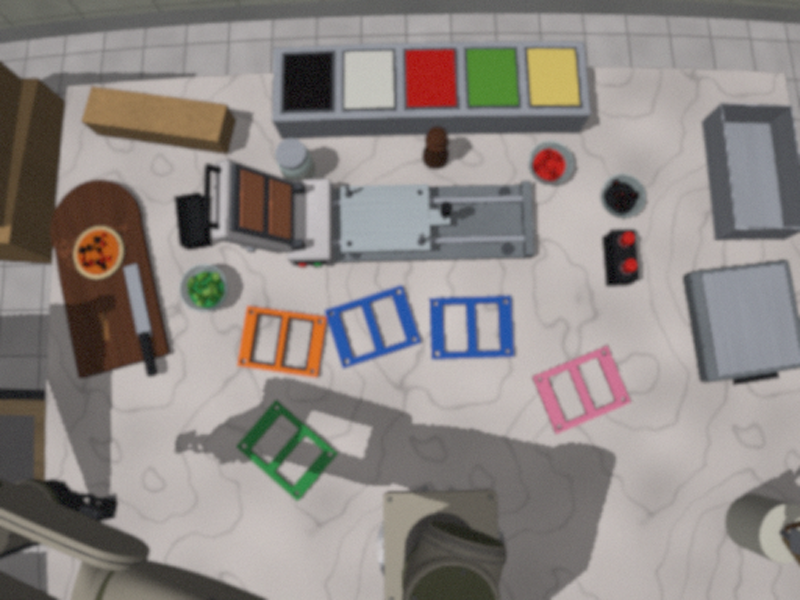

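View pics/scene0.png

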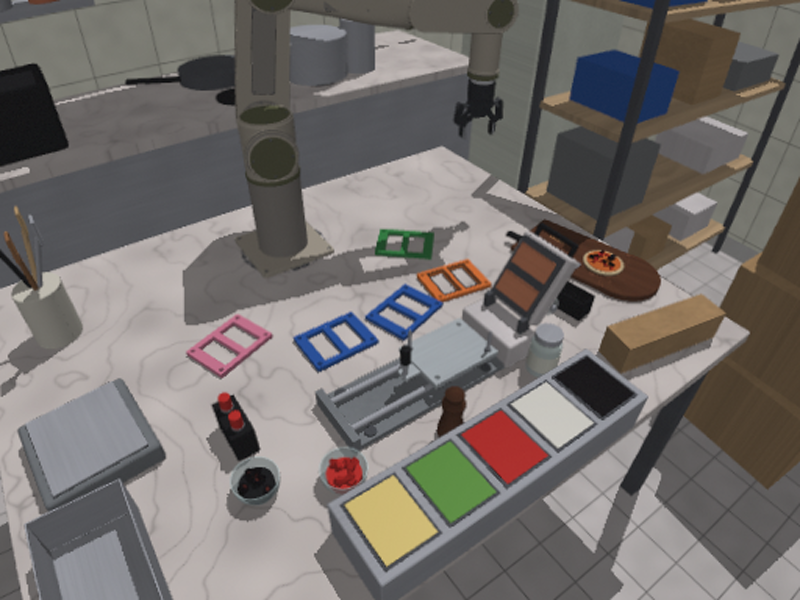

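Top view (800×600 px): blue risers are at (375,325) and (473,326), the orange mould at (283,341) and the red pin knobs at (627,239) and (629,265). The carriage deck is at (385,217) with its black handle at (447,210). The green frame (287,450) and pink frame (582,390) are the look-alikes, since only blue and orange fit the description.

```bash
cat > h.py <<'E'
import numpy as np, cv2
from bench import r, viewer
def cal(n):
    c=viewer.calibration(n); R=cv2.Rodrigues(c["rvec"])[0]; return c["camera_matrix"],np.array([c["k1"],0,0,0.]),R,np.array(c["tvec"]),c["rvec"]
def plane(n,uv,z):
    K,d,R,t,_=cal(n); p=cv2.undistortPoints(np.float64(uv).reshape(-1,1,2),K,d).reshape(-1,2)
    D=np.c_[p,np.ones(len(p))]@R; C=-R.T@t
    return (C+D*((z-C[2])/D[:,2])[:,None])[:,:2]
def proj(n,X):
    K,d,R,t,rv=cal(n); return cv2.projectPoints(np.float64(X).reshape(-1,1,3),rv,t,K,d)[0].reshape(-1,2)
def tri(uvA,uvB,a="top",b="scene"):
    Ps,us=[],[]
    for n,uv in((a,uvA),(b,uvB)):
        K,d,R,t,_=cal(n); Ps.append(np.c_[R,t]); us.append(cv2.undistortPoints(np.float64(uv).reshape(1,1,2),K,d).reshape(2,1))
    X=cv2.triangulatePoints(Ps[0],Ps[1],us[0],us[1]); return (X[:3]/X[3]).ravel()
HUE=dict(blue=(105,120,110,70),orange=(5,20,150,120),red=(0,4,150,120))
def mask(im,c):
    h=cv2.cvtColor(im,cv2.COLOR_RGB2HSV); a=HUE[c]
    m=cv2.inRange(h,(a[0],a[2],a[3]),(a[1],255,255))
    if c=="red": m|=cv2.inRange(h,(174,a[2],a[3]),(180,255,255))
    return m
def frames(n,im,c,z=12,amin=600,S=4):
    """frames: outer contour rectangle on plane z (top), plus window centroids"""
    big=cv2.resize(im,None,fx=S,fy=S,interpolation=cv2.INTER_CUBIC); m=mask(big,c)
    cs,hi=cv2.findContours(m,cv2.RETR_CCOMP,cv2.CHAIN_APPROX_NONE); out=[]
    for i,k in enumerate(cs):
        if hi[0][i][3]>=0 or cv2.contourArea(k)<amin*S*S/2: continue
        f=lambda k:plane(n,(k.reshape(-1,2)+.5)/S-.5,z)
        ws=[f(q) for j,q in enumerate(cs) if hi[0][j][3]==i and cv2.contourArea(q)>150*S*S/2]
        (cx,cy),(w,h),a=cv2.minAreaRect(f(k).astype(np.float32))
        if w>h: a+=90  # a = direction of short side (own x)
        px=(k.reshape(-1,2).mean(0)/S).round()
        wr=[cv2.minAreaRect(q.astype(np.float32)) for q in ws]
        out.append(dict(c=np.round((cx,cy),1),wh=np.round((w,h),1),ax=round((a+90)%180-90,2),px=px,win=[(np.round(q[0],1),np.round(q[1],1),round(q[2],1)) for q in wr]))
    return out
E
python3 - <<'E'
from h import *
top=cv2.imread("pics/raw_top0.png")[:,:,::-1].copy(); sc=cv2.imread("pics/raw_scene0.png")[:,:,::-1].copy()
for c in("blue","orange"):
    for f in frames("top",top,c): print(c,f)
m=mask(top,"red"); n,l,st,ce=cv2.connectedComponentsWithStats(m)
for i in range(1,n):
    if st[i,4]>15: print("red",ce[i].round(1),st[i],plane("top",ce[i],100).round(1))
crop=top[105:180,185:350]; cv2.imwrite("pics/c1.png",cv2.resize(crop[:,:,::-1],(792,360),interpolation=cv2.INTER_CUBIC))
E
```

```text
blue {'c': array([421.6, -68. ]), 'wh': array([116.4, 157.1]), 'ax': 0.66, 'px': array([301., 210.]), 'win': [(array([420.7, -36. ]), array([97.3, 49.7]), 0.8), (array([422., -99.]), array([97. , 49.2]), 0.7)]}
blue {'c': array([427.1, 124.9]), 'wh': array([116.2, 159. ]), 'ax': 17.19, 'px': array([238., 210.]), 'win': [(array([417.5, 154.3]), array([97.4, 49.3]), 16.9), (array([436.1,  94.3]), array([97.4, 49.6]), 17.3)]}
orange {'c': array([401.5, 302.1]), 'wh': array([158.6, 116.6]), 'ax': -8.89, 'px': array([181., 219.]), 'win': [(array([396., 271.]), array([52. , 99.9]), 81.1), (array([405.7, 333.4]), array([52.3, 99.7]), 81.1)]}
orange {'c': array([589.6, 690.8]), 'wh': array([91.4, 90.2]), 'ax': -86.99, 'px': array([ 61., 161.]), 'win': []}
red [275.3  49.6] [ 260   32   32   36 1118] [[899.5   1.6]]
red [350.9 105.1] [341  96  20  19 292] [[ 718.1 -217.9]]
red [401.7 151.9] [398 148   8   9  55] [[ 573.9 -360.8]]
red [403.3 169.3] [399 166   9   8  56] [[ 521.9 -361.7]]
```

View pics/c1.png

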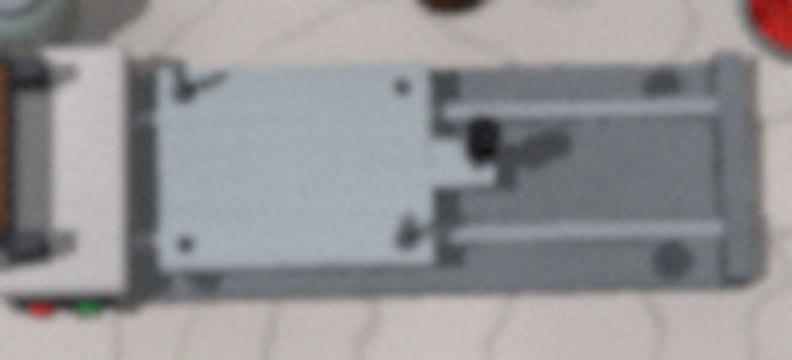

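The crop shows the carriage at the sealing station. Its bores are at crop (402,87) and (186,243), and the handle knob is at (482,138).

Run:
```python
from h import *
top=cv2.imread("pics/raw_top0.png")[:,:,::-1].copy(); sc=cv2.imread("pics/raw_scene0.png")[:,:,::-1].copy()
c=lambda x,y:np.array([185,105])+(np.array([x,y])+.5)/4.8-.5
b=plane("top",[c(402,87),c(186,243)],60); print("bores",b.round(1),"mid",b.mean(0).round(1),"len",np.linalg.norm(b[0]-b[1]))
d=b[0]-b[1]; yaw=np.degrees(np.arctan2(d[1],d[0])-np.arctan2(-138,98)); print("yaw",yaw)
# deck edges
e=plane("top",[c(158,66),c(433,66),c(433,262),c(160,268)],60); print("deck corners",e.round(1),e.mean(0))
# base right end block corners z~40
print("handle top", plane("top",[c(482,136)],121).round(1))
ya=np.radians(yaw); Rz=np.array([[np.cos(ya),-np.sin(ya)],[np.sin(ya),np.cos(ya)]])
print("handle pred",b.mean(0)+Rz@[0,-115])
# blob of knob in both views
def dark(im,x,y,R=9):
    g=im[y-R:y+R,x-R:x+R].max(2)<45; ys,xs=np.nonzero(g); return xs.mean()+x-R,ys.mean()+y-R,g.sum()
t=dark(top,285,134); print(t, plane("top",[t[:2]],112))
s0=proj("scene",[[*(b.mean(0)+Rz@[0,-115]),112]])[0]; print(s0); s=dark(sc,int(s0[0]),int(s0[1]),12); print(s, tri(t[:2],s[:2]))
# pins: triangulate
m=mask(sc,"red"); n,l,st,ce=cv2.connectedComponentsWithStats(m)
for p in((401.7,151.9),(403.3,169.3)):
    for i in range(1,n):
        if 40<st[i,4]<400: 
            X=tri(p,ce[i]); 
            if 60<X[2]<130: print("pin",p,ce[i].round(1),st[i,4],X.round(1))
```

```text
bores [[679.9  27.5]
 [582.5 163.9]] mid [631.2  95.7] len 167.68012314822477
yaw 0.1375053701461523
deck corners [[697.5 181.2]
 [693.3   7.6]
 [567.1  10.8]
 [567.  180.2]] [631.2191051   94.95467504]
handle top [[630.3 -18.6]]
handle pred [631.5007419  -19.30632887]
(np.float64(285.06666666666666), np.float64(133.93333333333334), np.int64(30)) [[629.81141403 -19.13994694]]
[259.61429835 225.74164118]
(np.float64(258.9344262295082), np.float64(227.27868852459017), np.int64(61)) [631.0966641  -20.30260327 105.39631057]
pin (401.7, 151.9) [149.6 265.8] 44 [ 574.  -363.5   96.5]
```

```bash
cat >> h.py <<'E'
from scipy.spatial.transform import Rotation as Ro
def go(x,y,z,yaw):
    """tool-frame shift and turn from the measured pose to a tool-down pose"""
    s=r.sense(); A=Ro.from_euler("xyz",s["tcp_rot"],degrees=True); B=Ro.from_euler("xyz",[180,0,yaw],degrees=True)
    print("t",round(s["time"],2),"at",np.round(s["tool_pos"],1),np.round(s["tcp_rot"],2),"gap",round(s["finger_gap"],1),"F",np.round(s["ft_force"],1))
    print(" shift",A.inv().apply(np.array([x,y,z])-s["tool_pos"]).round(1),"turn",np.degrees((A.inv()*B).as_rotvec()).round(2))
E
python3 -c "
from h import *
go(631,-19.5,180,180)"
```

```text
t 0.1 at [134.2 584.3 249.3] [-1.7990e+02 -1.0000e-02  1.6706e+02] gap 85.2 F [-0.  -0.5  0. ]
 shift [-619.4 -477.2   70. ] turn [ -0.09  -0.02 -12.94]
```

>>> carry_out --commands '[[[85,-47,-36,0,0,0,0],[85,-94,-72,0,0,0,-4],[85,-141,-108,0,0,0,-8],[85,-188,-144,0,0,0,-13],[85,-235,-180,0,0,0,-13]]]'

```text
time: 0.72
tool_pos: [323.8, 355.0, 250.0]
tcp_rot: [-180.0, -0.0, -179.8]
ft_force: [1.1, -0.6, -0.2]
finger_gap: 84.6
```

>>> carry_out --commands '[[[85,-39,-47,0,0,0,0],[85,-78,-94,0,0,0,0],[85,-117,-141,0,0,0,0],[85,-156,-188,20,0,0,0],[85,-195,-235,40,0,0,0]]]'

```text
time: 1.35
tool_pos: [517.2, 122.8, 211.0]
tcp_rot: [180.0, 0.0, -180.0]
ft_force: [-0.1, 0.1, -0.2]
finger_gap: 85.2
```

>>> carry_out --commands '[[[85,-39,-47,10,0,0,0],[85,-78,-94,20,0,0,0],[85,-112,-140,30,0,0,0],[85,-112,-140,30,0,0,0]]]'

```text
time: 1.85
tool_pos: [628.6, -19.1, 178.5]
tcp_rot: [-180.0, -0.2, 179.8]
ft_force: [-0.7, 0.4, 0.5]
finger_gap: 84.9
```

```bash
python3 -c "
from h import *
go(631,-19.5,115,180)"
```

```text
t 1.85 at [628.6 -19.1 178.5] [-179.97   -0.21  179.81] gap 84.9 F [-0.7  0.4  0.5]
 shift [-2.6 -0.4 63.5] turn [-0.03 -0.21 -0.19]
```

>>> carry_out --commands '[[[85,-2,0,32,0,0,0],[85,-2,0,64,0,0,0],[10,-2,0,64,0,0,0],[10,-2,0,64,0,0,0],[10,-2,0,64,0,0,0]]]' --grip_force 60

```text
time: 2.48
tool_pos: [631.5, -15.4, 119.7]
tcp_rot: [-180.0, 0.2, -179.9]
ft_force: [-2.2, -17.8, 9.5]
finger_gap: 31.5
```

```bash
python3 -c "
from h import *
go(631,-199.5,115,180)"
```

```text
t 2.48 at [631.5 -15.4 119.7] [-179.95    0.19 -179.92] gap 31.5 F [ -2.2 -17.8   9.5]
 shift [   0.8 -184.1    4.9] turn [-0.05  0.19  0.08]
```

>>> carry_out --commands '[[[10,0,0,0,0,0,0],[10,0,0,0,0,0,0],[10,0,0,0,0,0,0]]]'

```text
time: 2.85
tool_pos: [631.7, -16.6, 120.1]
tcp_rot: [-179.9, 0.2, -180.0]
ft_force: [-1.6, -4.4, 5.7]
finger_gap: 20.3
```

>>> carry_out --commands '[[[10,0,-25,0,0,0,0],[10,0,-55,0,0,0,0],[10,0,-85,0,0,0,0],[10,0,-115,0,0,0,0],[10,0,-145,0,0,0,0]]]'

```text
time: 3.48
tool_pos: [632.0, -160.7, 120.1]
tcp_rot: [-180.0, 0.2, -179.9]
ft_force: [2.7, 1.4, 3.1]
finger_gap: 20.5
```

>>> carry_out --commands '[[[10,0,-20,0,0,0,0],[10,0,-36,0,0,0,0],[10,0,-36,0,0,0,0],[10,0,-36,0,0,0,0]]]'

```text
time: 3.98
tool_pos: [632.1, -197.6, 120.1]
tcp_rot: [-179.9, 0.2, -180.0]
ft_force: [0.0, -2.0, 6.9]
finger_gap: 20.5
```

Run:
```python
from h import *
go(631,-199.5,115,180)
top=viewer.snapshot("top");cv2.imwrite("pics/raw_top1.png",top[:,:,::-1])
crop=top[105:180,185:350]; cv2.imwrite("pics/c2.png",cv2.resize(crop[:,:,::-1],(792,360),interpolation=cv2.INTER_CUBIC))
```

```text
t 3.98 at [ 632.1 -197.6  120.1] [-179.89    0.25 -179.98] gap 20.5 F [ 0.  -2.   6.9]
 shift [ 1.1 -1.9  5.1] turn [-0.11  0.25  0.02]
```

View pics/c2.png

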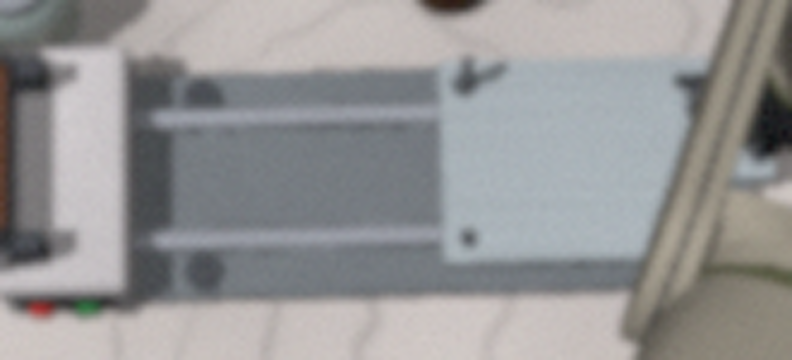

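The carriage is now at the loading station: bore_b has moved from crop (186,243) to (468,237), about 178 mm. Next I release the handle and go to the nearer riser.

>>> carry_out --commands '[[[60,0,0,0,0,0,0],[60,0,0,-5,0,0,0],[50,0,0,-50,0,0,0],[45,40,30,-70,0,0,0],[45,90,60,-70,0,0,0]]]'

```text
time: 4.65
tool_pos: [541.2, -136.3, 190.1]
tcp_rot: [-179.9, 0.2, -179.9]
ft_force: [0.4, 0.7, 0.7]
finger_gap: 45.1
```

>>> carry_out --commands '[[[45,45,25,25,0,0,0],[45,90,50,50,0,0,0],[45,120,70,70,0,0,0],[45,120,70,70,0,0,0]]]'

```text
time: 5.15
tool_pos: [416.6, -64.7, 114.7]
tcp_rot: [179.9, -0.3, -179.9]
ft_force: [-0.5, -0.5, -0.2]
finger_gap: 44.7
```

Run:
```python
from h import *
go(421.6,-68,100,-179.3)
top=viewer.snapshot("top");cv2.imwrite("pics/raw_top2.png",top[:,:,::-1])
cv2.imwrite("pics/c3.png",cv2.resize(top[100:250,150:350,::-1],(800,600),interpolation=cv2.INTER_CUBIC))
for c in("blue","orange"):
    for f in frames("top",top,c): print(c,f)
```

```text
t 5.15 at [416.6 -64.7 114.7] [ 179.9    -0.31 -179.86] gap 44.7 F [-0.5 -0.5 -0.2]
 shift [-5.1 -3.3 14.7] turn [ 0.1  -0.31 -0.56]
blue {'c': array([427.2, 124.9]), 'wh': array([116.3, 158.7]), 'ax': 17.36, 'px': array([238., 210.]), 'win': [(array([417.5, 154.3]), array([97.4, 49.2]), 16.8), (array([436.1,  94.2]), array([97.4, 49.4]), 17.4)]}
orange {'c': array([401.4, 302. ]), 'wh': array([158.4, 116.3]), 'ax': -9.04, 'px': array([181., 219.]), 'win': [(array([396., 271.]), array([ 52., 100.]), 81.1), (array([405.7, 333.2]), array([52.2, 99.7]), 80.8)]}
orange {'c': array([589.5, 690.4]), 'wh': array([90.6, 91. ]), 'ax': 87.88, 'px': array([ 62., 161.]), 'win': []}
```

View pics/c3.png

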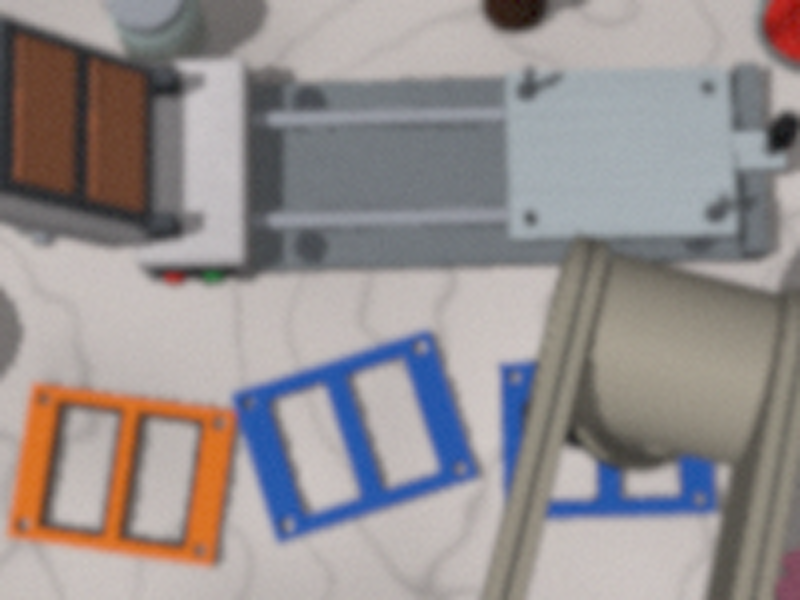

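The crop shows the carriage at loading, with bores at crop (708,88) and (531,217). Both other frames are undisturbed, and the arm covers the right riser, so I use its earlier measurement.

```bash
cat >> h.py <<'E'
def dot(im,x,y,R=6,S=6):
    """sub-pixel centre of a dark hole near (x,y)"""
    g=im[y-R:y+R+1,x-R:x+R+1].astype(float).mean(2); w=np.clip(np.median(g)-12-g,0,None)
    yy,xx=np.mgrid[y-R:y+R+1,x-R:x+R+1]; d=np.hypot(xx-x,yy-y)<=R-1; w=w*d
    return (w*xx).sum()/w.sum(),(w*yy).sum()/w.sum()
E
python3 - <<'E'
from h import *
top=cv2.imread("pics/raw_top2.png")[:,:,::-1]
a=dot(top,327,122,5);b=dot(top,283,154,5); print(a,b)
P=plane("top",[a,b],60); print(P.round(1),P.mean(0),np.linalg.norm(P[0]-P[1])); d=P[0]-P[1]
print("yaw",np.degrees(np.arctan2(d[1],d[0])-np.arctan2(-138,98)))
t0=cv2.imread("pics/raw_top0.png")[:,:,::-1]
Q=plane("top",[dot(t0,269,123,5),dot(t0,224,156,5)],60); print("start",Q,Q.mean(0),np.linalg.norm(Q[0]-Q[1])); d=Q[0]-Q[1]
print("yaw",np.degrees(np.arctan2(d[1],d[0])-np.arctan2(-138,98)))
v=Q.mean(0)-P.mean(0); print("travel",np.linalg.norm(v),"dir yaw",np.degrees(np.arctan2(-v[0],v[1])))
# riser holes at z 12 (right riser, first image): 
K=lambda x,y:(int(round(x*512/800)),int(round(y*512/800)))
f=lambda c,a,w:[proj("top",[[*(np.array(c)+Ro.from_euler('z',a,degrees=True).apply([sx*49,sy*69,0])[:2]),12]])[0] for sx,sy in((1,1),(-1,-1),(1,-1),(-1,1))]
for nm,c,a in(("R",(421.5,-67.8),.7),("L",(427,124.6),17.2),("M",(401.2,302.1),-8.9)):
    h=[dot(t0,int(round(u)),int(round(v)),4) for u,v in f(c,a,0)]
    W=plane("top",h,12); d1=W[2]-W[3]; d2=W[0]-W[1]
    print(nm,W.round(1).tolist(),"c",W.mean(0).round(1),"ang",np.degrees(np.arctan2(d1[1],d1[0])-np.arctan2(-138,98)).round(2),np.degrees(np.arctan2(d2[1],d2[0])-np.arctan2(138,98)).round(2))
E
```

```text
(np.float64(326.4989406779661), np.float64(121.3813559322034)) (np.float64(282.1935756551141), np.float64(154.15215553677095))
[[ 680.9 -148.6]
 [ 581.9  -11.5]] [631.43822519 -80.08841074] 169.10483086479329
yaw 0.46042684189271793
start [[680.2001219   27.45884387]
 [581.43137044 164.37418797]] [630.81574617  95.91651592] 168.82262205196824
yaw 0.4258636685254784
travel 176.0060274236781 dir yaw 0.2026379198371427
R [[463.6, -1.5], [nan, nan], [nan, nan], [377.1, 1.9]] c [nan nan] ang nan nan
L [[454.6, 210.1], [405.5, 47.7], [493.2, 79.4], [361.9, 180.9]] c [428.8 129.5] ang 16.9 18.55
M [[459.8, 364.5], [342.5, 244.2], [nan, nan], [362.5, 378.3]] c [nan nan] ang nan -8.89h.py:46: RuntimeWarning: invalid value encountered in scalar divide
  return (w*xx).sum()/w.sum(),(w*yy).sum()/w.sum()
```

>>> carry_out --commands '[[[45,-5,-3,45,0,0,-0.6],[45,-5,-3,80,0,0,-0.6],[45,-5,-3,90,0,0,-0.6],[10,-5,-3,90,0,0,-0.6],[10,-5,-3,90,0,0,-0.6]]]' --grip_force 60

```text
time: 5.82
tool_pos: [426.9, -70.1, 29.2]
tcp_rot: [-180.0, 0.1, -179.3]
ft_force: [0.3, -0.3, -0.7]
finger_gap: 14.6
```

>>> carry_out --commands '[[[10,0,0,0,0,0,0],[10,0,0,0,0,0,0]]]'

```text
time: 6.08
tool_pos: [426.9, -70.1, 29.1]
tcp_rot: [-179.9, 0.2, -179.3]
ft_force: [-1.4, -0.7, 7.1]
finger_gap: 14.7
```

>>> carry_out --commands '[[[10,0,0,-40,0,0,0],[10,0,0,-90,0,0,0],[10,-30,-2,-130,0,0,0],[10,-70,-5,-145,0,0,0],[10,-115,-8,-150,0,0,0]]]'

```text
time: 6.7
tool_pos: [542.6, -76.5, 179.9]
tcp_rot: [-179.9, 0.2, -179.3]
ft_force: [-0.0, -0.9, -1.4]
finger_gap: 14.2
```

>>> carry_out --commands '[[[10,-45,0,0,0,0,0],[10,-80,0,0,0,0,0],[10,-95,0,0,0,0,0],[10,-95,0,0,0,0,0],[10,-95,0,0,0,0,0]]]'

```text
time: 7.32
tool_pos: [634.8, -75.1, 177.3]
tcp_rot: [180.0, -0.0, -179.3]
ft_force: [-0.4, -0.1, -2.2]
finger_gap: 14.4
```

Run:
```python
from h import *
go(636.8,-80,160,-179.6)
for n in("scene","top"):
    im=viewer.snapshot(n);cv2.imwrite(f"pics/raw_{n}3.png",im[:,:,::-1])
    if n=="scene": cv2.imwrite("pics/c4.png",cv2.resize(im[110:310,150:400,::-1],(750,600),interpolation=cv2.INTER_CUBIC))
    else: cv2.imwrite("pics/c5.png",cv2.resize(im[60:210,220:420,::-1],(800,600),interpolation=cv2.INTER_CUBIC))
```

```text
t 7.33 at [634.8 -75.1 177.3] [ 1.8000e+02 -4.0000e-02 -1.7934e+02] gap 14.4 F [-0.4 -0.1 -2.2]
 shift [-1.9 -4.9 17.3] turn [ 0.   -0.04  0.26]
```

View pics/c4.png

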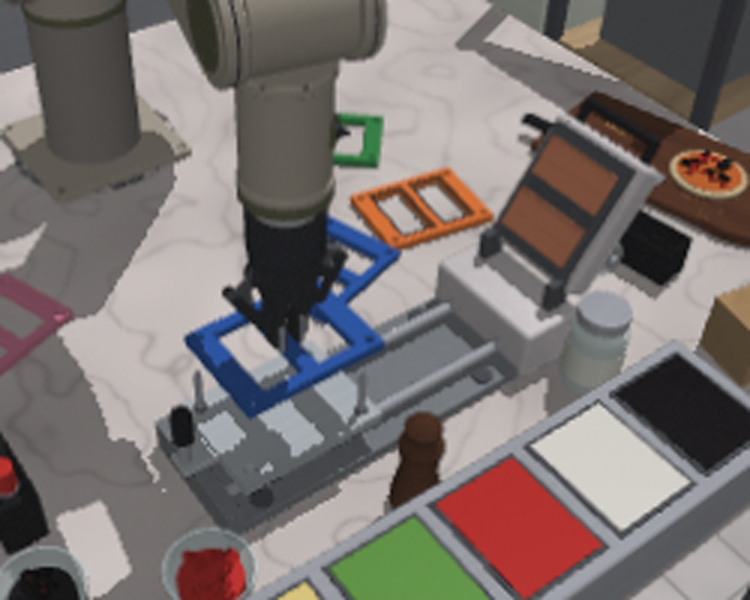

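View pics/c5.png

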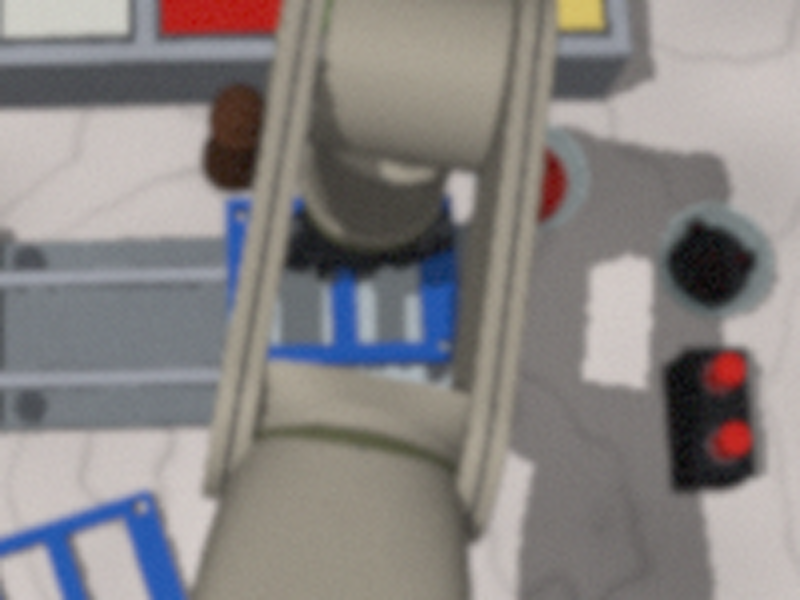

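The riser is held level above the deck. In the top crop its left edge is at x≈228, its right edge at x≈460 and its lower edge at y≈360, with the upper-left corner visible at (228,198). I'll measure its offset to the tool from those edges.

```bash
cat >> h.py <<'E'
def held(im,zt,box,S=6):
    """edges of the held frame in the top view; zt its top; box x0,y0,x1,y1 px. camera-facing side edges lie 12 mm lower"""
    x0,y0,x1,y1=box; g=cv2.resize(im[y0:y1,x0:x1],None,fx=S,fy=S,interpolation=cv2.INTER_CUBIC); return g
E
python3 - <<'E'
from h import *
im=cv2.imread("pics/raw_top3.png")[:,:,::-1].copy()
x0,y0,x1,y1=270,100,345,165; S=6
for c in("blue",):
    g=cv2.resize(im[y0:y1,x0:x1],None,fx=S,fy=S,interpolation=cv2.INTER_CUBIC)
    m=mask(g,"blue"); n,l,st,_=cv2.connectedComponentsWithStats(m); print(st[st[:,4]>300])
    un=lambda p:(np.array(p)+.5)/S-.5+[x0,y0]
    ys,xs=np.nonzero(m)
    # left edge: min x per row in rows where xs.min near global
    L=[(xs[ys==y].min(),y) for y in np.unique(ys)]; Rr=[(xs[ys==y].max(),y) for y in np.unique(ys)]
    B=[(x,ys[xs==x].max()) for x in np.unique(xs)]; T=[(x,ys[xs==x].min()) for x in np.unique(xs)]
    gl=min(p[0] for p in L); gr=max(p[0] for p in Rr); gb=max(p[1] for p in B); gt=min(p[1] for p in T)
    for nm,E,gv,ax in(("L",L,gl,0),("R",Rr,gr,0),("B",B,gb,1),("T",T,gt,1)):
        E=np.array([p for p in E if abs(p[ax]-gv)<7]); u=un(E)
        for z in(148,160):
            P=plane("top",u,z); print(nm,len(E),z,"x %.1f y %.1f"%tuple(np.median(P,0)),"slope",np.degrees(np.polyfit(P[:,1-(1-ax)],P[:,1-ax],1)[0]).round(1))
C=lambda x,y,s,o:(np.array([x,y])+.5)/s-.5+o
print("tri x+y+ corner",tri(C(228,198,4,[220,60]),C(383,337,3,[150,110])).round(1))
print("tri x-y- ",)
E
```

```text
[[     0      0    450    390 154753]
 [    40     61     33    140   2522]
 [   105    133    282    174  18021]]
L 138 148 x 656.7 y 5.5 slope -1.2
L 138 160 x 653.1 y 5.9 slope -1.2
R 133 148 x 620.1 y -154.3 slope -3.3
R 133 160 x 616.8 y -152.3 slope -3.3
B 219 148 x 571.4 y -95.2 slope 1.2
B 219 160 x 568.6 y -93.8 slope 1.2
T 41 148 x 690.6 y -5.3 slope 1.6
T 41 160 x 686.6 y -4.7 slope 1.6
tri x+y+ corner [687.8   4.5 163. ]
tri x-y-
```

>>> carry_out --commands '[[[10,-2.5,-6,10,0,0,0.25],[10,-2.5,-6,25,0,0,0.25],[10,-2.5,-6,25,0,0,0.25],[10,-2.5,-6,25,0,0,0.25]]]'

```text
time: 7.92
tool_pos: [637.7, -81.0, 151.9]
tcp_rot: [180.0, -0.0, -179.6]
ft_force: [0.5, 1.1, -1.6]
finger_gap: 14.2
```

>>> carry_out --commands '[[[10,0,0,3,0,0,0],[10,0,0,6,0,0,0],[10,0,0,9,0,0,0],[10,0,0,12,0,0,0],[10,0,0,12,0,0,0]]]'

```text
time: 8.55
tool_pos: [637.9, -81.2, 140.0]
tcp_rot: [-180.0, -0.0, -179.6]
ft_force: [-0.1, -0.2, -1.8]
finger_gap: 14.0
```

>>> carry_out --commands '[[[10,0,0,3,0,0,0],[10,0,0,6,0,0,0],[10,0,0,9,0,0,0],[10,0,0,12,0,0,0],[10,0,0,12,0,0,0]]]'

```text
time: 9.18
tool_pos: [637.9, -81.1, 127.8]
tcp_rot: [180.0, -0.0, -179.6]
ft_force: [0.2, -2.0, -2.4]
finger_gap: 14.8
```

>>> carry_out --commands '[[[10,0,0,8,0,0,0],[10,0,0,16,0,0,0],[10,0,0,24,0,0,0],[10,0,0,30,0,0,0],[10,0,0,34,0,0,0]]]'

```text
time: 9.8
tool_pos: [637.9, -81.1, 93.8]
tcp_rot: [180.0, -0.0, -179.6]
ft_force: [-0.7, -2.6, -0.5]
finger_gap: 14.6
```

>>> carry_out --commands '[[[10,0,0,3,0,0,0],[10,0,0,6,0,0,0],[10,0,0,6,0,0,0]]]'

```text
time: 10.18
tool_pos: [638.0, -81.1, 89.2]
tcp_rot: [-180.0, 0.0, -179.6]
ft_force: [-4.8, -1.1, 5.8]
finger_gap: 14.2
```

Riser 1 is seated: the contact force rose at the expected height and side forces are small. I release it and go for the second riser.

>>> carry_out --commands '[[[45,0,0,0,0,0,0],[45,0,0,0,0,0,0],[45,0,0,-40,0,0,0],[45,0,0,-80,0,0,0],[45,40,40,-90,0,0,0]]]'

```text
time: 10.8
tool_pos: [601.2, -43.1, 182.7]
tcp_rot: [-179.9, 0.5, -179.7]
ft_force: [0.4, 0.2, -0.2]
finger_gap: 44.9
```

>>> carry_out --commands '[[[45,43,42,0,0,0,-6],[45,86,84,0,0,0,-12],[45,129,126,20,0,0,-16.8],[45,171,166,50,0,0,-16.8],[45,171,166,70,0,0,-16.8]]]'

```text
time: 11.42
tool_pos: [422.7, 125.6, 107.1]
tcp_rot: [179.9, -0.0, -162.6]
ft_force: [0.4, -0.8, 0.1]
finger_gap: 45.0
```

>>> carry_out --commands '[[[45,0,0,0,0,0,0],[45,0,0,0,0,0,0]]]'

```text
time: 11.68
tool_pos: [426.7, 123.2, 109.6]
tcp_rot: [-180.0, 0.1, -162.8]
ft_force: [0.7, 0.4, 1.1]
finger_gap: 45.1
```

Run:
```python
from h import *
go(427.1,124,26,-162.8)
top=viewer.snapshot("top");cv2.imwrite("pics/raw_top4.png",top[:,:,::-1])
for c in("orange",):
    for f in frames("top",top,c): print(c,f)
```

```text
t 11.68 at [426.7 123.2 109.6] [-1.7998e+02  1.0000e-01 -1.6281e+02] gap 45.1 F [0.7 0.4 1.1]
 shift [-0.5  0.6 83.6] turn [-0.02  0.1  -0.01]
orange {'c': array([403.1, 312.8]), 'wh': array([137.1, 116.4]), 'ax': -8.98, 'px': array([174., 220.]), 'win': [(array([405.7, 333.3]), array([52.2, 99.7]), 81.0)]}
orange {'c': array([589.9, 690.5]), 'wh': array([90.6, 90.2]), 'ax': -1.5, 'px': array([ 61., 161.]), 'win': []}
```

Run:
```python
from h import *
a=cv2.imread("pics/raw_top2.png")[:,:,::-1].copy();b=cv2.imread("pics/raw_top4.png")[:,:,::-1].copy()
A=mask(a,"blue")[175:240,200:275]>0;B=mask(b,"blue")[175:240,200:275]>0
print(A.sum(),B.sum(),(B&~A).sum())
```

```text
941 347 1
```

>>> carry_out --commands '[[[45,0,0.5,45,0,0,0],[45,0,0.5,75,0,0,0],[45,0,0.5,83,0,0,0],[45,0,0.5,83,0,0,0]]]'

```text
time: 12.22
tool_pos: [426.2, 123.6, 26.1]
tcp_rot: [-180.0, 0.0, -162.8]
ft_force: [-0.8, -0.4, 0.6]
finger_gap: 44.7
```

>>> carry_out --commands '[[[10,0,0,0,0,0,0],[10,0,0,0,0,0,0],[10,0,0,0,0,0,0],[10,0,0,0,0,0,0]]]'

```text
time: 12.72
tool_pos: [426.9, 123.9, 27.3]
tcp_rot: [-180.0, 0.2, -162.8]
ft_force: [-0.6, -2.2, 6.6]
finger_gap: 15.6
```

>>> carry_out --commands '[[[10,0,0,-40,0,0,0],[10,0,0,-90,0,0,0],[10,0,0,-135,0,0,4],[10,0,0,-148,0,0,10],[10,0,0,-148,0,0,16.8]]]'

```text
time: 13.35
tool_pos: [426.8, 124.1, 176.2]
tcp_rot: [180.0, 0.3, -179.8]
ft_force: [0.6, -0.2, -2.4]
finger_gap: 15.5
```

>>> carry_out --commands '[[[10,-40,-41,0,0,0,0],[10,-80,-82,0,0,0,0],[10,-122,-124,0,0,0,0],[10,-164,-166,0,0,0,0],[10,-194,-196,0,0,0,0]]]'

```text
time: 13.98
tool_pos: [622.3, -72.9, 173.9]
tcp_rot: [-180.0, 0.1, -179.6]
ft_force: [-0.2, 0.7, -1.1]
finger_gap: 15.5
```

>>> carry_out --commands '[[[10,-9,-9,0,0,0,0],[10,-9,-9,0,0,0,0],[10,-9,-9,0,0,0,0],[10,-9,-9,0,0,0,0]]]'

```text
time: 14.48
tool_pos: [629.3, -78.5, 173.7]
tcp_rot: [180.0, -0.0, -179.5]
ft_force: [-0.3, -0.4, -1.9]
finger_gap: 15.1
```

Run:
```python
from h import *
go(632,-81.1,150,-179.6)
im=viewer.snapshot("top");cv2.imwrite("pics/raw_top5.png",im[:,:,::-1])
x0,y0,x1,y1=270,100,345,165; S=6
g=cv2.resize(im[y0:y1,x0:x1],None,fx=S,fy=S,interpolation=cv2.INTER_CUBIC); m=mask(g,"blue")
ys,xs=np.nonzero(m); un=lambda p:(np.array(p)+.5)/S-.5+[x0,y0]
L=[(xs[ys==y].min(),y) for y in np.unique(ys)]; Rr=[(xs[ys==y].max(),y) for y in np.unique(ys)]
B=[(x,ys[xs==x].max()) for x in np.unique(xs)]; T=[(x,ys[xs==x].min()) for x in np.unique(xs)]
zt=r.sense()["tool_pos"][2]-15.5
for nm,E,gv,ax in(("L",L,min(xs),0),("R",Rr,max(xs),0),("B",B,max(ys),1),("T",T,min(ys),1)):
    E=np.array([p for p in E if abs(p[ax]-gv)<7])
    for z in(zt-12,zt): print(nm,len(E),np.median(plane("top",un(E),z),0).round(1))
```

```text
t 14.47 at [629.3 -78.5 173.7] [ 179.99   -0.   -179.51] gap 15.1 F [-0.3 -0.4 -1.9]
 shift [-2.7 -2.6 23.7] turn [ 0.01 -0.    0.09]
L 155 [652.5   1.5]
L 155 [648.9   1.9]
R 125 [ 614.2 -157.4]
R 125 [ 611.  -155.4]
B 140 [ 556.9 -114.7]
B 140 [ 554.2 -113.1]
T 36 [690.6  -7.4]
T 36 [686.6  -6.9]
```

>>> carry_out --commands '[[[10,-3,-2.5,10,0,0,0.1],[10,-3,-2.5,23,0,0,0.1],[10,-3,-2.5,23,0,0,0.1],[10,-3,-2.5,23,0,0,0.1]]]'

```text
time: 15.02
tool_pos: [632.7, -82.1, 150.0]
tcp_rot: [180.0, -0.0, -179.7]
ft_force: [-0.4, -0.8, -2.6]
finger_gap: 15.6
```

>>> carry_out --commands '[[[10,0,0,4,0,0,0],[10,0,0,8,0,0,0],[10,0,0,12,0,0,0],[10,0,0,16,0,0,0],[10,0,0,16,0,0,0]]]'

```text
time: 15.65
tool_pos: [632.5, -82.1, 133.7]
tcp_rot: [180.0, -0.1, -179.7]
ft_force: [-0.2, 0.1, -2.7]
finger_gap: 15.1
```

>>> carry_out --commands '[[[10,0,0,7,0,0,0],[10,0,0,14,0,0,0],[10,0,0,21,0,0,0],[10,0,0,28,0,0,0],[10,0,0,30,0,0,0]]]'

```text
time: 16.27
tool_pos: [632.7, -82.1, 103.5]
tcp_rot: [180.0, -0.0, -179.7]
ft_force: [-2.5, -0.6, -0.2]
finger_gap: 15.0
```

>>> carry_out --commands '[[[10,0,0,3,0,0,0],[10,0,0,6,0,0,0],[10,0,0,6,0,0,0]]]'

```text
time: 16.65
tool_pos: [632.7, -82.4, 99.3]
tcp_rot: [-180.0, -0.0, -179.7]
ft_force: [-8.3, 0.4, 6.4]
finger_gap: 15.2
```

Riser 2 is seated (z 99.3, +8 N). Next is the mould.

>>> carry_out --commands '[[[45,0,0,0,0,0,0],[45,0,0,0,0,0,0],[45,0,0,-40,0,0,0],[45,0,0,-80,0,0,0],[45,30,50,-85,0,0,0]]]'

```text
time: 17.27
tool_pos: [606.5, -34.7, 188.6]
tcp_rot: [-179.9, 0.6, -179.9]
ft_force: [1.5, 1.1, -0.5]
finger_gap: 45.0
```

>>> carry_out --commands '[[[45,33,50,0,0,0,0],[45,66,100,0,0,0,0],[45,100,150,0,0,0,3],[45,133,200,0,0,0,6],[45,166,250,0,0,0,9.2]]]'

```text
time: 17.9
tool_pos: [434.6, 218.4, 184.0]
tcp_rot: [179.9, 0.1, 171.0]
ft_force: [0.8, 0.5, 0.4]
finger_gap: 45.0
```

Run:
```python
from h import *
go(401.2,302.1,110,171.05)
top=viewer.snapshot("top");cv2.imwrite("pics/raw_top6.png",top[:,:,::-1])
for c in("orange","blue"):
    for f in frames("top",top,c,z=12 if c=="orange" else 84): print(c,f)
cv2.imwrite("pics/c6.png",cv2.resize(top[100:250,150:350,::-1],(800,600),interpolation=cv2.INTER_CUBIC))
```

```text
t 17.9 at [434.6 218.4 184. ] [1.7992e+02 1.1000e-01 1.7100e+02] gap 45.0 F [0.8 0.5 0.4]
 shift [46.2 77.3 74.1] turn [ 0.08  0.11 -0.05]
orange {'c': array([390.9, 274.8]), 'wh': array([100.7, 103.8]), 'ax': 81.23, 'px': array([190., 226.]), 'win': []}
orange {'c': array([589.8, 690.8]), 'wh': array([91.1, 90.2]), 'ax': -86.97, 'px': array([ 62., 161.]), 'win': []}
blue {'c': array([629.9, -81.6]), 'wh': array([121. , 162.2]), 'ax': 0.04, 'px': array([306., 137.]), 'win': [(array([629.4, -48.8]), array([46.2, 91.7]), 89.9), (array([ 629.8, -111.3]), array([45.9, 92. ]), 89.9)]}
```

View pics/c6.png

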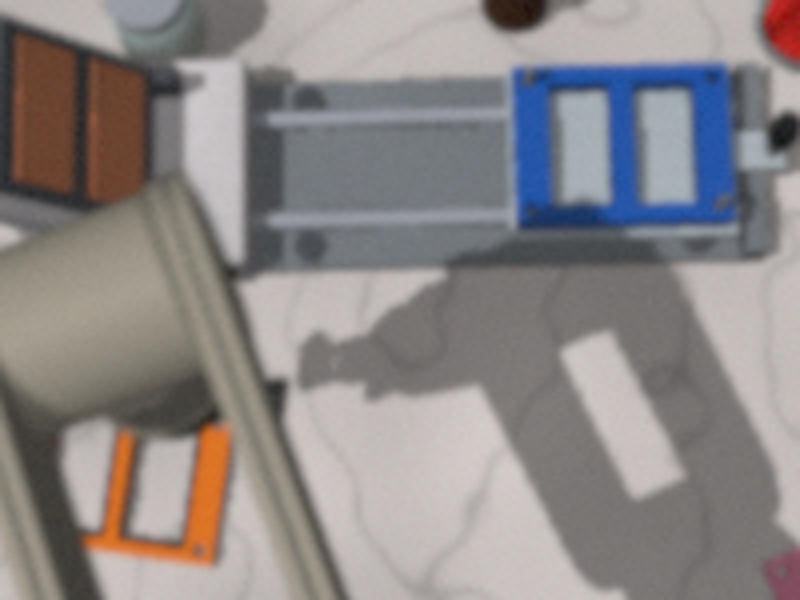

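The stack of two risers looks flush over the posts at crop (515–738, 65–228). No third riser is visible, and the mould's corner (215,562) has not moved.

>>> carry_out --commands '[[[45,20,35,20,0,0,0],[45,40,70,45,0,0,0],[45,46,79,74,0,0,0],[45,46,79,74,0,0,0],[45,46,79,74,0,0,0]]]'

```text
time: 18.58
tool_pos: [403.0, 301.8, 110.6]
tcp_rot: [180.0, 0.1, 171.1]
ft_force: [-0.3, -0.6, 0.2]
finger_gap: 45.0
```

Run:
```python
from h import *
go(401.2,302.1,26,171.05)
```

```text
t 18.57 at [403.  301.8 110.6] [1.7996e+02 7.0000e-02 1.7111e+02] gap 45.0 F [-0.3 -0.6  0.2]
 shift [ 1.9 -0.  84.6] turn [0.04 0.07 0.06]
```

>>> carry_out --commands '[[[45,1.5,0,45,0,0,0],[45,1.5,0,75,0,0,0],[45,1.5,0,84,0,0,0],[45,1.5,0,84,0,0,0]]]'

```text
time: 19.08
tool_pos: [401.5, 302.1, 26.4]
tcp_rot: [180.0, 0.0, 171.1]
ft_force: [1.1, -0.6, 0.1]
finger_gap: 45.0
```

>>> carry_out --commands '[[[10,0,0,0,0,0,0],[10,0,0,0,0,0,0],[10,0,0,0,0,0,0],[10,0,0,0,0,0,0]]]'

```text
time: 19.58
tool_pos: [401.9, 302.9, 27.4]
tcp_rot: [179.9, 0.1, 171.1]
ft_force: [-0.8, -2.0, 7.1]
finger_gap: 15.2
```

>>> carry_out --commands '[[[10,0,0,-40,0,0,0],[10,0,0,-90,0,0,0],[10,0,0,-135,0,0,-3],[10,0,0,-148,0,0,-6],[10,0,0,-148,0,0,-9.2]]]'

```text
time: 20.2
tool_pos: [401.6, 302.9, 176.2]
tcp_rot: [179.9, 0.2, -179.6]
ft_force: [-0.4, -0.0, -3.6]
finger_gap: 15.2
```

>>> carry_out --commands '[[[10,-20,-40,0,0,0,0],[10,-45,-90,0,0,0,0],[10,-75,-140,0,0,0,0],[10,-105,-190,0,0,0,0],[10,-135,-240,0,0,0,0]]]'

```text
time: 20.82
tool_pos: [537.6, 61.2, 174.1]
tcp_rot: [180.0, 0.1, -179.7]
ft_force: [1.3, 0.4, -2.0]
finger_gap: 15.2
```

>>> carry_out --commands '[[[10,-30,-48,0,0,0,0],[10,-60,-96,0,0,0,0],[10,-94,-142,0,0,0,0],[10,-94,-142,0,0,0,0],[10,-94,-142,0,0,0,0]]]'

```text
time: 21.45
tool_pos: [631.3, -78.6, 173.1]
tcp_rot: [180.0, -0.1, -179.7]
ft_force: [-0.2, -0.3, -3.5]
finger_gap: 15.3
```

>>> carry_out --commands '[[[10,0,0,0,0,0,0],[10,0,0,0,0,0,0]]]'

```text
time: 21.7
tool_pos: [631.4, -77.6, 173.9]
tcp_rot: [-180.0, 0.0, -179.6]
ft_force: [0.1, 0.2, -3.1]
finger_gap: 15.1
```

Run:
```python
from h import *
go(633,-81.7,150,-179.65)
im=viewer.snapshot("top");cv2.imwrite("pics/raw_top7.png",im[:,:,::-1])
x0,y0,x1,y1=270,95,345,165; S=6
g=cv2.resize(im[y0:y1,x0:x1],None,fx=S,fy=S,interpolation=cv2.INTER_CUBIC); m=mask(g,"orange")
ys,xs=np.nonzero(m); un=lambda p:(np.array(p)+.5)/S-.5+[x0,y0]
L=[(xs[ys==y].min(),y) for y in np.unique(ys)]; Rr=[(xs[ys==y].max(),y) for y in np.unique(ys)]
B=[(x,ys[xs==x].max()) for x in np.unique(xs)]; T=[(x,ys[xs==x].min()) for x in np.unique(xs)]
zt=r.sense()["tool_pos"][2]-15.5
for nm,E,gv,ax in(("L",L,min(xs),0),("R",Rr,max(xs),0),("B",B,max(ys),1),("T",T,min(ys),1)):
    E=np.array([p for p in E if abs(p[ax]-gv)<7])
    for z in(zt-12,zt): print(nm,len(E),np.median(plane("top",un(E),z),0).round(1))
```

```text
t 21.7 at [631.4 -77.6 173.9] [-1.8000e+02  3.0000e-02 -1.7961e+02] gap 15.1 F [ 0.1  0.2 -3.1]
 shift [-1.6 -4.2 23.9] turn [-0.    0.03  0.04]
L 135 [658.8   1.8]
L 135 [655.2   2.3]
R 114 [ 615.4 -155.6]
R 114 [ 612.2 -153.6]
B 265 [573.  -85.2]
B 265 [570.3 -83.9]
T 38 [691.1  -7. ]
T 38 [687.1  -6.4]
```

>>> carry_out --commands '[[[10,-1.7,-4,10,0,0,0],[10,-1.7,-4,23,0,0,0],[10,-1.7,-4,23,0,0,0],[10,-1.7,-4,23,0,0,0]]]'

```text
time: 22.25
tool_pos: [633.1, -82.6, 150.0]
tcp_rot: [180.0, -0.0, -179.7]
ft_force: [0.3, -0.2, -2.5]
finger_gap: 15.3
```

>>> carry_out --commands '[[[10,0,0,4,0,0,0],[10,0,0,8,0,0,0],[10,0,0,12,0,0,0],[10,0,0,16,0,0,0],[10,0,0,16,0,0,0]]]'

```text
time: 22.88
tool_pos: [632.9, -82.5, 133.7]
tcp_rot: [180.0, -0.1, -179.7]
ft_force: [0.2, 0.5, -2.7]
finger_gap: 15.1
```

>>> carry_out --commands '[[[10,0,0,6,0,0,0],[10,0,0,12,0,0,0],[10,0,0,18,0,0,0],[10,0,0,22,0,0,0],[10,0,0,22,0,0,0]]]'

```text
time: 23.5
tool_pos: [633.3, -82.6, 112.1]
tcp_rot: [180.0, -0.0, -179.7]
ft_force: [0.8, -0.2, -1.9]
finger_gap: 15.0
```

>>> carry_out --commands '[[[10,0,0,2,0,0,0],[10,0,0,2,0,0,0]]]'

```text
time: 23.75
tool_pos: [633.6, -82.8, 111.5]
tcp_rot: [-180.0, 0.0, -179.7]
ft_force: [-3.8, 0.6, 3.9]
finger_gap: 15.1
```

The mould is seated (z 111.5, +7 N). I release it and go to the pins.

>>> carry_out --commands '[[[45,0,0,0,0,0,0],[45,0,0,0,0,0,0],[45,0,0,-40,0,0,0],[50,0,0,-80,0,0,0],[50,10,-50,-95,0,0,0]]]'

```text
time: 24.38
tool_pos: [625.9, -130.7, 209.2]
tcp_rot: [-180.0, 0.3, -179.4]
ft_force: [0.7, 0.1, -0.0]
finger_gap: 50.3
```

>>> carry_out --commands '[[[50,10,-48,0,0,0,0],[50,20,-96,0,0,0,0],[50,30,-144,20,0,0,0],[50,40,-192,40,0,0,0],[50,50,-228,60,0,0,0]]]'

```text
time: 25.0
tool_pos: [574.4, -363.1, 144.9]
tcp_rot: [-180.0, 0.0, -179.7]
ft_force: [1.7, 0.8, -0.0]
finger_gap: 49.9
```

>>> carry_out --commands '[[[50,0,0,0,0,0,0],[50,0,0,0,0,0,0]]]'

```text
time: 25.25
tool_pos: [575.1, -360.6, 145.6]
tcp_rot: [180.0, 0.0, -179.7]
ft_force: [1.1, -0.2, 0.3]
finger_gap: 49.7
```

Run:
```python
from h import *
top=viewer.snapshot("top"); sc=viewer.snapshot("scene"); cv2.imwrite("pics/raw_top8.png",top[:,:,::-1])
t0=cv2.imread("pics/raw_top0.png")[:,:,::-1].copy(); s0=cv2.imread("pics/raw_scene0.png")[:,:,::-1].copy()
m=mask(s0,"red"); n,l,st,ce=cv2.connectedComponentsWithStats(m)
print([(ce[i].round(1).tolist(),st[i,4]) for i in range(1,n) if 25<st[i,4]<120])
print("pins cam z96",plane("top",[[401.7,151.9],[403.3,169.3]],96).round(1))
go(573.7,-361.5,93,180)
for f in frames("top",top,"orange",z=96): print(f)
cv2.imwrite("pics/c7.png",cv2.resize(top[100:200,260:460,::-1],(800,400),interpolation=cv2.INTER_CUBIC))
```

```text
[([143.0, 254.3], np.int32(33)), ([149.6, 265.8], np.int32(44))]
pins cam z96 [[ 574.7 -362.1]
 [ 522.7 -363.1]]
t 25.35 at [ 575.8 -360.1  146.5] [-1.7996e+02  8.0000e-02 -1.7961e+02] gap 49.9 F [-0.5 -0.2  0.6]
 shift [ 2.2 -1.4 53.5] turn [-0.04  0.08  0.39]
{'c': array([571.3, 650.2]), 'wh': array([84.6, 84.6]), 'ax': -1.5, 'px': array([ 62., 161.]), 'win': []}
{'c': array([630.8, -82.5]), 'wh': array([119.7, 160.3]), 'ax': 0.07, 'px': array([306., 135.]), 'win': [(array([631.7, -49.2]), array([51.8, 99.6]), 90.0), (array([ 632., -112.]), array([98.5, 51.1]), 0.1)]}
```

View pics/c7.png

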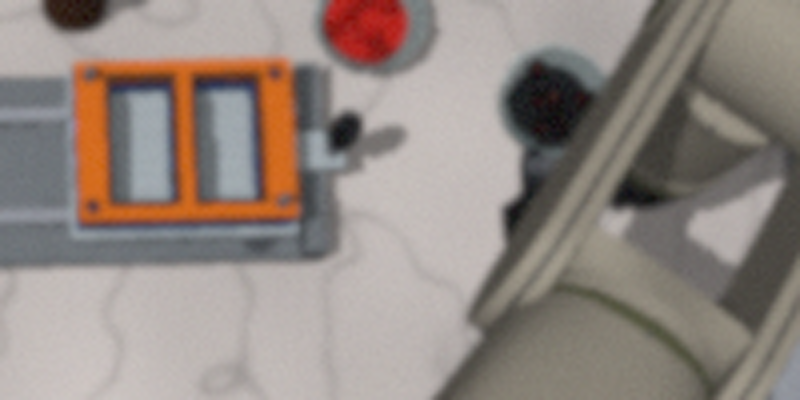

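The mould sits flush over the posts, with pin holes at crop (275,73) and (93,206). The pin now goes under the gripper.

>>> carry_out --commands '[[[50,1,-1.5,30,0,0,0.4],[50,1,-1.5,53,0,0,0.4],[50,1,-1.5,53,0,0,0.4]]]'

```text
time: 25.72
tool_pos: [572.6, -360.5, 89.5]
tcp_rot: [179.8, -0.2, 180.0]
ft_force: [-0.3, 0.3, -0.8]
finger_gap: 50.2
```

>>> carry_out --commands '[[[10,0,0,0,0,0,0],[10,0,0,0,0,0,0],[10,0,0,0,0,0,0],[10,0,0,0,0,0,0]]]'

```text
time: 26.22
tool_pos: [574.8, -363.0, 94.1]
tcp_rot: [-179.9, 0.1, 179.9]
ft_force: [0.4, 1.5, 5.9]
finger_gap: 22.4
```

Run:
```python
from h import *
top=cv2.imread("pics/raw_top8.png")[:,:,::-1]
C=lambda x,y:(int(round(260+x/4)),int(round(100+y/4)))
h=[dot(top,*C(275,73),3),dot(top,*C(93,206),3)]; P=plane("top",h,96); print(h,P,P.mean(0),np.linalg.norm(P[0]-P[1]))
h=[(260-.375+275/4,100-.375+73/4),(260-.375+93/4,100-.375+206/4)];P=plane("top",h,96); print(P,P.mean(0))
```

```text
[(np.float64(328.25), np.float64(117.9296875)), (np.float64(282.74), np.float64(151.12))] [[ 680.64544257 -148.87346268]
 [ 582.84858086  -11.74120223]] [631.74701171 -80.30733245] 168.43242863570197
[[ 680.8081035  -149.25246012]
 [ 582.82576772  -12.13214954]] [631.81693561 -80.69230483]
```

>>> carry_out --commands '[[[10,0,0,-30,0,0,0],[10,0,0,-80,0,0,0],[10,0,0,-125,0,0,0],[10,0,0,-140,0,0,0],[10,-15,30,-140,0,0,0]]]'

```text
time: 26.85
tool_pos: [588.6, -334.4, 233.7]
tcp_rot: [-179.9, 0.1, 179.7]
ft_force: [0.6, 0.9, -1.5]
finger_gap: 22.4
```

>>> carry_out --commands '[[[10,-22,45,0,0,0,0],[10,-46,95,0,0,0,0],[10,-70,145,0,0,0,0],[10,-92,183,0,0,0,0],[10,-92,183,0,0,0,0]]]'

```text
time: 27.48
tool_pos: [681.7, -145.7, 230.2]
tcp_rot: [179.9, -0.1, -179.8]
ft_force: [0.1, -0.7, -1.2]
finger_gap: 22.2
```

>>> carry_out --commands '[[[10,0,0,15,0,0,0],[10,0,0,35,0,0,0],[10,0,0,35,0,0,0],[10,0,0,35,0,0,0]]]'

```text
time: 27.98
tool_pos: [680.7, -150.3, 197.0]
tcp_rot: [180.0, -0.0, 179.9]
ft_force: [0.4, 0.1, -0.2]
finger_gap: 22.4
```

Run:
```python
from h import *
go(681.5,-150.4,190,180)
sc=viewer.snapshot("scene"); cv2.imwrite("pics/raw_scene9.png",sc[:,:,::-1])
cv2.imwrite("pics/c8.png",cv2.resize(sc[180:290,180:300,::-1],(654,600),interpolation=cv2.INTER_CUBIC))
```

```text
t 27.98 at [ 680.7 -150.3  197. ] [ 1.7999e+02 -5.0000e-02  1.7985e+02] gap 22.4 F [ 0.4  0.1 -0.2]
 shift [-0.8 -0.1  6.9] turn [ 0.01 -0.05 -0.15]
```

View pics/c8.png

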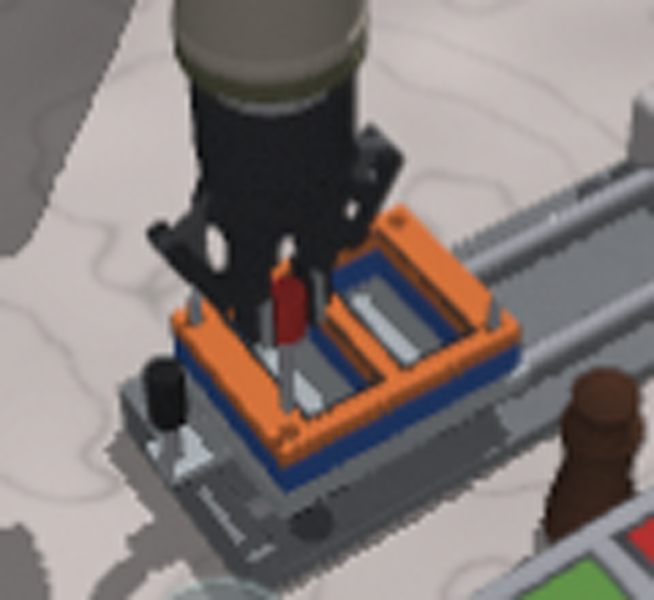

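The pin hangs upright with its tip at crop (288,405), directly above the hole at (288,432). I lower it.

>>> carry_out --commands '[[[10,-0.5,0,6,0,0,0],[10,-0.5,0,12,0,0,0],[10,-0.5,0,17,0,0,0],[10,-0.5,0,22,0,0,0],[10,-0.5,0,22,0,0,0]]]'

```text
time: 28.65
tool_pos: [681.4, -149.7, 174.7]
tcp_rot: [-180.0, -0.0, 179.9]
ft_force: [0.1, -2.3, -0.9]
finger_gap: 22.0
```

>>> carry_out --commands '[[[10,0,0,7,0,0,0],[10,0,0,14,0,0,0],[10,0,0,21,0,0,0],[10,0,0,28,0,0,0],[10,0,0,28,0,0,0]]]'

```text
time: 29.28
tool_pos: [681.2, -149.4, 146.1]
tcp_rot: [180.0, -0.1, 179.9]
ft_force: [0.0, -1.0, -2.1]
finger_gap: 22.4
```

>>> carry_out --commands '[[[10,0,0,6,0,0,0],[10,0,0,12,0,0,0],[10,0,0,18,0,0,0],[10,0,0,24,0,0,0],[10,0,0,24,0,0,0]]]'

```text
time: 29.9
tool_pos: [681.2, -149.5, 122.4]
tcp_rot: [180.0, -0.1, 179.9]
ft_force: [0.3, -1.7, -2.0]
finger_gap: 22.1
```

>>> carry_out --commands '[[[10,0,0,2,0,0,0],[10,0,0,5,0,0,0],[10,0,0,5,0,0,0]]]'

```text
time: 30.28
tool_pos: [682.1, -149.8, 120.0]
tcp_rot: [-180.0, 0.1, 179.9]
ft_force: [-4.1, -1.2, 6.7]
finger_gap: 22.0
```

Pin 1 is home (z 120.0 with +8 N). Now pin 2.

>>> carry_out --commands '[[[50,0,0,0,0,0,0],[50,0,0,0,0,0,0],[50,0,0,-45,0,0,0],[50,0,0,-85,0,0,0],[50,30,-40,-85,0,0,0]]]'

```text
time: 30.9
tool_pos: [655.1, -188.1, 208.7]
tcp_rot: [-179.9, 0.5, -179.8]
ft_force: [0.5, -2.1, 0.9]
finger_gap: 50.3
```

>>> carry_out --commands '[[[50,35,-45,0,0,0,0],[50,70,-90,0,0,0,0],[50,105,-135,20,0,0,0],[50,129,-174,50,0,0,0],[50,129,-174,50,0,0,0]]]'

```text
time: 31.52
tool_pos: [518.7, -364.8, 149.8]
tcp_rot: [179.8, -0.3, 179.7]
ft_force: [0.3, 1.2, -0.1]
finger_gap: 49.9
```

>>> carry_out --commands '[[[50,0,0,0,0,0,0],[50,0,0,0,0,0,0],[50,0,0,0,0,0,0]]]'

```text
time: 31.9
tool_pos: [523.5, -362.6, 154.4]
tcp_rot: [-180.0, 0.1, -180.0]
ft_force: [0.1, -0.5, 0.6]
finger_gap: 50.0
```

Run:
```python
from h import *
go(522.9,-363.7,93,180)
```

```text
t 31.9 at [ 523.5 -362.6  154.4] [-1.7995e+02  7.0000e-02 -1.7999e+02] gap 50.0 F [ 0.1 -0.5  0.6]
 shift [ 0.7 -1.  61.4] turn [-0.05  0.07  0.01]
```

>>> carry_out --commands '[[[50,0.5,-1,30,0,0,0],[50,0.5,-1,55,0,0,0],[50,0.5,-1,61,0,0,0],[50,0.5,-1,61,0,0,0]]]'

```text
time: 32.4
tool_pos: [522.2, -364.1, 92.8]
tcp_rot: [-180.0, 0.0, 179.9]
ft_force: [-0.4, -0.1, -0.1]
finger_gap: 49.7
```

>>> carry_out --commands '[[[10,0,0,0,0,0,0],[10,0,0,0,0,0,0],[10,0,0,0,0,0,0],[10,0,0,0,0,0,0]]]'

```text
time: 32.9
tool_pos: [522.8, -365.1, 94.3]
tcp_rot: [-179.9, 0.1, 179.9]
ft_force: [-0.6, 0.4, 5.9]
finger_gap: 21.9
```

>>> carry_out --commands '[[[10,0,0,-30,0,0,0],[10,0,0,-80,0,0,0],[10,0,0,-125,0,0,0],[10,0,0,-140,0,0,0],[10,-5,30,-140,0,0,0]]]'

```text
time: 33.52
tool_pos: [527.0, -336.0, 233.8]
tcp_rot: [-179.9, 0.1, 179.8]
ft_force: [0.1, 0.9, -1.7]
finger_gap: 22.0
```

>>> carry_out --commands '[[[10,-9,55,0,0,0,0],[10,-18,110,0,0,0,0],[10,-28,165,0,0,0,0],[10,-37,220,0,0,0,0],[10,-47,275,0,0,0,0]]]'

```text
time: 34.15
tool_pos: [573.7, -57.6, 231.0]
tcp_rot: [180.0, -0.1, 179.9]
ft_force: [0.9, -0.7, -1.2]
finger_gap: 22.1
```

>>> carry_out --commands '[[[10,-8,47.5,0,0,0,0],[10,-8,47.5,20,0,0,0],[10,-8,47.5,38,0,0,0],[10,-8,47.5,38,0,0,0],[10,-8,47.5,38,0,0,0]]]'

```text
time: 34.78
tool_pos: [582.2, -13.1, 194.2]
tcp_rot: [-180.0, -0.0, 179.8]
ft_force: [0.0, -0.6, -1.1]
finger_gap: 22.4
```

Run:
```python
from h import *
go(582.7,-12.4,190,180)
```

```text
t 34.77 at [582.2 -13.1 194.2] [-1.8000e+02 -3.0000e-02  1.7981e+02] gap 22.4 F [ 0.  -0.6 -1.1]
 shift [-0.5  0.7  4.2] turn [-0.   -0.03 -0.19]
```

>>> carry_out --commands '[[[10,-0.5,0.5,5,0,0,0],[10,-0.5,0.5,10,0,0,0],[10,-0.5,0.5,15,0,0,0],[10,-0.5,0.5,19,0,0,0],[10,-0.5,0.5,19,0,0,0]]]'

```text
time: 35.4
tool_pos: [582.7, -11.6, 174.9]
tcp_rot: [-180.0, -0.0, 179.9]
ft_force: [-0.4, -2.0, -1.0]
finger_gap: 22.3
```

>>> carry_out --commands '[[[10,0,0,7,0,0,0],[10,0,0,14,0,0,0],[10,0,0,21,0,0,0],[10,0,0,28,0,0,0],[10,0,0,28,0,0,0]]]'

```text
time: 36.02
tool_pos: [582.5, -11.4, 146.4]
tcp_rot: [180.0, -0.1, 179.9]
ft_force: [1.8, -1.7, -2.1]
finger_gap: 22.3
```

>>> carry_out --commands '[[[10,0,0,6,0,0,0],[10,0,0,12,0,0,0],[10,0,0,18,0,0,0],[10,0,0,24,0,0,0],[10,0,0,24,0,0,0]]]'

```text
time: 36.65
tool_pos: [582.6, -11.4, 122.6]
tcp_rot: [180.0, -0.0, 179.9]
ft_force: [2.5, -0.9, -3.4]
finger_gap: 22.3
```

>>> carry_out --commands '[[[10,0,0,2,0,0,0],[10,0,0,5,0,0,0],[10,0,0,5,0,0,0]]]'

```text
time: 37.02
tool_pos: [583.2, -11.4, 120.2]
tcp_rot: [-180.0, 0.0, 179.9]
ft_force: [-6.9, -1.7, 11.8]
finger_gap: 21.8
```

>>> carry_out --commands '[[[50,0,0,0,0,0,0],[50,0,0,0,0,0,0],[60,0,0,-45,0,0,0],[70,0,0,-85,0,0,0],[85,50,-20,-85,0,0,0]]]'

```text
time: 37.65
tool_pos: [536.6, -31.2, 208.0]
tcp_rot: [-180.0, 0.5, -180.0]
ft_force: [0.2, -1.2, -0.7]
finger_gap: 84.6
```

>>> carry_out --commands '[[[85,40,-40,0,0,0,0],[85,60,-80,0,0,0,0],[85,60,-80,0,0,0,0],[85,60,-80,0,0,0,0]]]'

```text
time: 38.15
tool_pos: [472.9, -111.0, 203.4]
tcp_rot: [180.0, 0.0, 179.9]
ft_force: [-0.7, 0.1, 0.4]
finger_gap: 85.1
```

Run:
```python
from h import *
go(632,-198.5,175,180)
sc=viewer.snapshot("scene");top=viewer.snapshot("top"); cv2.imwrite("pics/raw_top10.png",top[:,:,::-1])
a=cv2.resize(sc[180:290,180:300,::-1],(436,400),interpolation=cv2.INTER_CUBIC);b=cv2.resize(top[100:200,262:352,::-1],(360,400),interpolation=cv2.INTER_CUBIC)
cv2.imwrite("pics/c9.png",np.hstack([a,b]))
m=mask(top,"red"); n,l,st,ce=cv2.connectedComponentsWithStats(m)
for i in range(1,n):
    if 20<st[i,4]<150: print(ce[i].round(1),st[i,4],plane("top",ce[i],122).round(1))
```

```text
t 38.15 at [ 472.9 -111.   203.4] [1.7997e+02 2.0000e-02 1.7987e+02] gap 85.1 F [-0.7  0.1  0.4]
 shift [-159.3  -87.1   28.4] turn [ 0.03  0.02 -0.13]
[329.1 115.4] 38 [[ 680.1 -147.6]]
[282.9 149.7] 46 [[581.1 -11. ]]
```

View pics/c9.png

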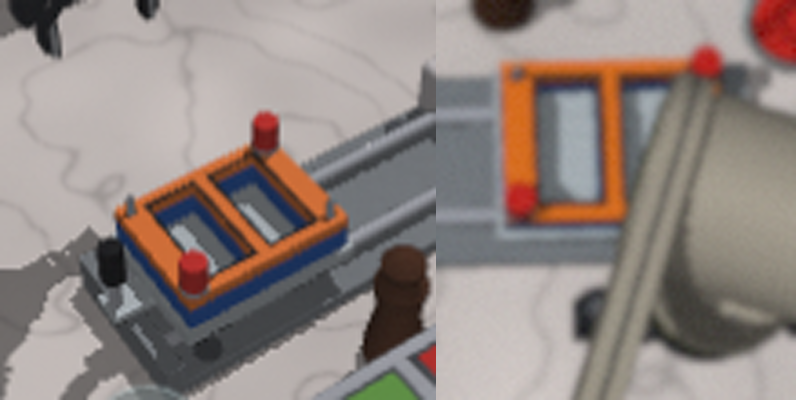

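Both pins are home, with their knobs resting on the mould at left-panel (193,272) and (265,131), and the stack looks flush. Now I push the carriage back.

>>> carry_out --commands '[[[45,-45,-25,0,0,0,0],[45,-90,-50,0,0,0,0],[45,-135,-75,10,0,0,0],[45,-159,-87,28,0,0,0],[45,-159,-87,28,0,0,0]]]'

```text
time: 38.88
tool_pos: [631.9, -197.5, 171.7]
tcp_rot: [179.9, -0.3, 180.0]
ft_force: [-1.7, 0.6, -0.7]
finger_gap: 45.3
```

>>> carry_out --commands '[[[45,0,0,0,0,0,0],[45,0,0,0,0,0,0],[45,0,0,0,0,0,0]]]'

```text
time: 39.25
tool_pos: [631.7, -198.2, 176.6]
tcp_rot: [-180.0, 0.1, 179.9]
ft_force: [-0.4, 0.7, 0.2]
finger_gap: 44.9
```

>>> carry_out --commands '[[[45,0,0,30,0,0,0],[45,0,0,59,0,0,0],[10,0,0,59,0,0,0],[10,0,0,59,0,0,0],[10,0,0,59,0,0,0]]]' --grip_force 60

```text
time: 39.88
tool_pos: [630.5, -198.3, 115.9]
tcp_rot: [180.0, -0.1, 179.9]
ft_force: [-5.2, 0.2, -12.0]
finger_gap: 20.7
```

>>> carry_out --commands '[[[10,0,0,0,0,0,0],[10,0,12,0,0,0,0],[10,0,30,0,0,0,0],[10,0,50,0,0,0,0],[10,0,70,0,0,0,0]]]'

```text
time: 40.5
tool_pos: [630.4, -131.8, 115.9]
tcp_rot: [-179.7, -0.1, 179.8]
ft_force: [-6.3, -15.1, -13.8]
finger_gap: 20.5
```

>>> carry_out --commands '[[[10,0,20,0,0,0,0],[10,0,40,0,0,0,0],[10,0,60,0,0,0,0],[10,0,80,0,0,0,0],[10,0,95,0,0,0,0]]]'

```text
time: 41.12
tool_pos: [630.2, -32.2, 115.9]
tcp_rot: [180.0, -0.2, 179.9]
ft_force: [-8.7, 0.0, -9.0]
finger_gap: 20.5
```

>>> carry_out --commands '[[[10,0,10,0,0,0,0],[10,0,15,0,0,0,0],[10,0,15,0,0,0,0],[10,0,15,0,0,0,0]]]'

```text
time: 41.62
tool_pos: [630.1, -18.2, 115.9]
tcp_rot: [180.0, -0.2, 179.9]
ft_force: [-9.7, -0.9, -9.0]
finger_gap: 20.7
```

>>> carry_out --commands '[[[50,0,0,0,0,0,0],[50,0,0,0,0,0,0],[60,0,0,-50,0,0,0],[60,0,0,-90,0,0,0],[60,30,-40,-90,0,0,0]]]'

```text
time: 42.25
tool_pos: [606.5, -57.6, 213.8]
tcp_rot: [-179.9, 0.8, -179.9]
ft_force: [0.4, -0.7, 0.2]
finger_gap: 59.9
```

>>> carry_out --commands '[[[60,40,-45,0,0,0,0],[60,80,-90,0,0,0,0],[60,120,-135,0,0,0,0],[60,120,-160,0,0,0,0],[60,120,-160,0,0,0,0]]]'

```text
time: 42.88
tool_pos: [482.1, -220.5, 208.4]
tcp_rot: [-179.9, 0.2, 179.7]
ft_force: [1.1, 0.7, -0.1]
finger_gap: 60.1
```

>>> carry_out --commands '[[[60,0,0,0,0,0,0],[60,0,0,0,0,0,0],[60,0,0,0,0,0,0],[60,0,0,0,0,0,0]]]'

```text
time: 43.38
tool_pos: [481.8, -217.8, 206.3]
tcp_rot: [180.0, -0.0, 180.0]
ft_force: [0.7, -1.1, -0.2]
finger_gap: 59.7
```

Run:
```python
from h import *
sc=viewer.snapshot("scene");top=viewer.snapshot("top"); cv2.imwrite("pics/raw_top11.png",top[:,:,::-1])
a=cv2.resize(sc[165:275,210:330,::-1],(436,400),interpolation=cv2.INTER_CUBIC);b=cv2.resize(top[100:200,205:295,::-1],(360,400),interpolation=cv2.INTER_CUBIC)
cv2.imwrite("pics/c10.png",np.hstack([a,b]))
print(r.sense()["tool_pos"],r.sense()["ft_force"])
for c in("orange",):
    for f in frames("top",top,c,z=96): print(f)
m=mask(top,"red"); n,l,st,ce=cv2.connectedComponentsWithStats(m)
for i in range(1,n):
    if 20<st[i,4]<150: print(ce[i].round(1),st[i,4],plane("top",ce[i],122).round(1))
```

```text
[ 481.67995891 -217.99802075  206.32973419] [-0.6568196  -0.46614873 -0.58015254]
{'c': array([570.9, 650.2]), 'wh': array([84.9, 85.3]), 'ax': 87.88, 'px': array([ 62., 161.]), 'win': []}
{'c': array([630.3,  99.5]), 'wh': array([119.9, 160.1]), 'ax': 0.17, 'px': array([245., 136.]), 'win': []}
[267.1 117. ] 41 [[678.5  31.5]]
[219.6 151.1] 48 [[581.  169.1]]
```

View pics/c10.png

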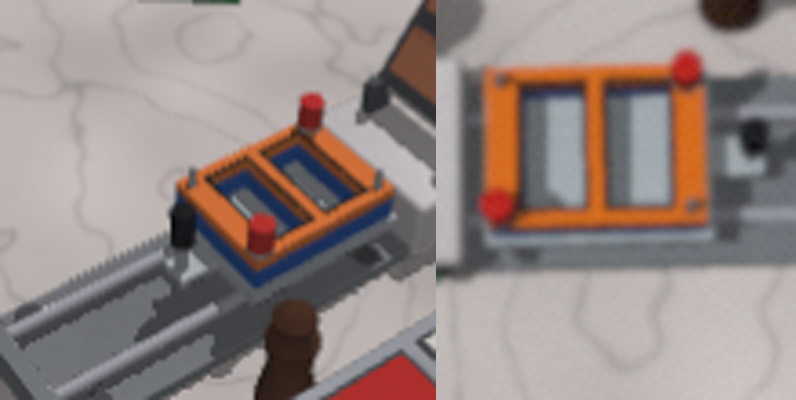

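Run:
```python
from h import *
def dark(im,x=285,y=134,R=9):
    g=im[y-R:y+R,x-R:x+R].max(2)<45; ys,xs=np.nonzero(g); return xs.mean()+x-R,ys.mean()+y-R
for k in(0,11):
    d=dark(cv2.imread(f"pics/raw_top{k}.png")); print(d,plane("top",[d],115).round(1))
r.hand_in()
```

```text
(np.float64(285.06666666666666), np.float64(133.93333333333334)) [[629. -19.]]
(np.float64(284.1290322580645), np.float64(133.83870967741936)) [[629.3 -16.3]]
the job is handed in; nothing more can be done
```

The job is handed in at about 43 s of the 210 s allowed. The tray sealer is set up for deep trays and every check I made agrees, though no verdict was reported.

- **Carriage out:** I pulled the carriage to its loading station.
- **Stack:** Both blue risers went over the posts with the orange mould on top. I found only two blue frames on the bench and left the green and pink look-alikes alone.
- **Pins:** Both pins were pushed down until their shoulders met the mould, with a contact force at the expected height.
- **Carriage back:** I pushed it back to the sealing station with the pins in, then released it. The arm ended clear of everything.

**Last checks:**
- The final pictures show the mould flat over the posts, turned about 0.2° by the camera, with both knobs down on it.
- The handle is 2.7 mm from its starting position in the image, on the sealing-head side. That is within camera error and the 7 mm limit.
- The gripper moved 180 mm on the way back.
- One early measurement disagreed: the camera gave 176 mm for the outward travel while the gripper gave 181 mm.
- I saw no bystander move, but I did not measure them.

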